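# Pack the tile on the sample board and hold it flush

## Task

One of the three wooden spacers has snapped short: drop it in the scrap box, and only that one. Then slide a sound spacer down beside the tile on the sample board, all the way to the base and within the tile's length, in the one gap that is wide enough for it, and let go of it. Finally press the sprung tile down with the fingertips until its top is flush with the battens and finish still holding it pressed there; leave the elbow, tin and screwdriver where they are.

Things in the scene. Friction and masses are not known exactly. Their poses are not given: they have to be found in the camera images.
- board: sample board fixed to the bench: plywood base 170 (its x) x 190 (its y) x 15 mm; a tile lies in the middle, a batten stands along each y side, and a wooden end stop 14 x 110 mm closes each x end of the tile (at x = -70 and +70 mm), tops of stops and battens 35 mm above the bench. Origin: centre of the underside, on the bench; z up
- tile: white glazed tile 120 (x) x 110 (y) x 8 mm on a sprung plywood bed, centred on the board, parallel to it, moving only straight down. Origin: centre of the tile's underside, 33 mm above the bench when free (top at 41 mm, 6 mm proud of the battens), 27 mm at its stop (top at 35 mm, flush). Takes about 3 N to start, 6 N at the stop; springs back when let go. The bed, 112 x 102 x 10 mm, is below it
- batten_thin: the thinner wooden batten fixed on one y side of the board (which side varies): 154 (x) x 8 (y) x 20 mm tall, parallel to the board, 78 mm from its centre line. The gap between it and the tile is 19 mm wide, its middle 64.5 mm from the board's centre line, its floor the base (15 mm above the bench, 20 mm below the batten's top). Origin: centre of its underside
- batten_thick: the thicker wooden batten on the other y side: 154 x 28 x 20 mm, its centre line also 78 mm from the board's, leaving a gap of only 9 mm beside the tile, too narrow for a spacer. Origin: centre of its underside, on the base
- spacer_a: a sound wooden spacer, an upright strip 70 mm long (its x) x 14 mm thick (its y) x 50 mm tall (its z), standing on its long edge on the bench; the lowest 5 mm are relieved to 11 mm thick. 35 g. Origin: centre of its underside. Identical to the other sound spacer; either will do
- spacer_b: a sound wooden spacer, an upright strip 70 mm long (its x) x 14 mm thick (its y) x 50 mm tall (its z), standing on its long edge on the bench; the lowest 5 mm are relieved to 11 mm thick. 35 g. Origin: centre of its underside. Identical to the other sound spacer; either will do
- snapped: the snapped spacer, of the same 14 mm thick, 50 mm tall strip, but its sound part is only 36 mm long (x from -18 to +18 mm); at its +x end a ragged step sticks out up to 9 mm more, below 32 mm height. Stands upright on the bench. 20 g. Origin: centre of the underside of the 36 mm part
- scrap_box: open plywood scrap box fixed to the bench, outside 150 (x) x 160 (y) x 45 mm tall, walls and floor 6 mm. Origin: centre of the underside, on the bench
- elbow: bystander: white plastic pipe elbow, about 55 mm across and 72 mm tall, lying beyond the board. Origin: centre of the underside
- tin: bystander: tin, 66 mm across, 75 mm tall. Origin: centre of the underside
- screwdriver: bystander: screwdriver lying on the bench beyond the board
Not all that is in view belongs to the job. Leave any yellow look-alike of the spacer_a alone.

How it is judged (in metres and radians):
On the way, in this order (a step that is already met when the one before it is completed fails the run):
1. the snapped spacer lies in the scrap box, let go (x of snapped in the frame of scrap_box between -0.069 and 0.069 m and y of snapped in the frame of scrap_box between -0.074 and 0.074 m and z of snapped in the frame of scrap_box below 0.04 m and contact force between the fingers and snapped below 0.3 N), for 0.2 s.
2. a sound spacer stands in the wide gap, down on the base and let go ((((y of spacer_a in the frame of board between 0.058 and 0.071 m or y of spacer_a in the frame of board between -0.071 and -0.058 m) and x of spacer_a in the frame of board between -0.03 and 0.03 m and z of spacer_a in the frame of board between 0.011 and 0.019 m and angle between spacer_a's own z axis and vertical below 0.25 rad and contact force between the fingers and spacer_a below 0.3 N) or ((y of spacer_b in the frame of board between 0.058 and 0.071 m or y of spacer_b in the frame of board between -0.071 and -0.058 m) and x of spacer_b in the frame of board between -0.03 and 0.03 m and z of spacer_b in the frame of board between 0.011 and 0.019 m and angle between spacer_b's own z axis and vertical below 0.25 rad and contact force between the fingers and spacer_b below 0.3 N))), for 0.2 s.
At the end, for the whole second after the job is handed in: snapped spacer in the scrap box; a sound spacer let go in the wide gap, upright within 0.25 rad, underside within 4 mm of the base, middle within 30 mm of the tile's middle lengthwise; fingers pressing the tile with over 2.5 N, within 1.5 mm of flush (all of step 1 and (((y of spacer_a in the frame of board between 0.058 and 0.071 m or y of spacer_a in the frame of board between -0.071 and -0.058 m) and x of spacer_a in the frame of board between -0.03 and 0.03 m and z of spacer_a in the frame of board between 0.011 and 0.019 m and angle between spacer_a's own z axis and vertical below 0.25 rad and contact force between the fingers and spacer_a below 0.3 N) or ((y of spacer_b in the frame of board between 0.058 and 0.071 m or y of spacer_b in the frame of board between -0.071 and -0.058 m) and x of spacer_b in the frame of board between -0.03 and 0.03 m and z of spacer_b in the frame of board between 0.011 and 0.019 m and angle between spacer_b's own z axis and vertical below 0.25 rad and contact force between the fingers and spacer_b below 0.3 N)) and z of tile in the frame of board below 0.0285 m and contact force between the fingers and tile above 2.5 N); the arm keeps its last pose, push and grip.
It fails at once if a sound spacer is put in the scrap box ((x of spacer_a in the frame of scrap_box between -0.069 and 0.069 m and y of spacer_a in the frame of scrap_box between -0.074 and 0.074 m and z of spacer_a in the frame of scrap_box below 0.04 m) or (x of spacer_b in the frame of scrap_box between -0.069 and 0.069 m and y of spacer_b in the frame of scrap_box between -0.074 and 0.074 m and z of spacer_b in the frame of scrap_box below 0.04 m)).
It fails at once if the elbow, tin or screwdriver is moved more than 30 mm (distance of any of elbow, tin, screwdriver from where it was at the start of the episode above 0.03 m).
It also fails if it takes over 54 s, if anything falls off the work surface, if the arm or the gripper's body presses on something with over 40 N, if the wrist force passes 120 N, or if a joint passes its speed limit or range.

## Robot

A 6-joint arm with a two-finger parallel gripper is mounted at the origin on the work surface. World frame = base frame: x ahead of the robot, y to its left, z up, the work surface at z = 0. Lengths are in m, angles in degrees, forces in N, time in s.
With the tool pointing down it reaches from about 0.25 to 0.8 m from the base axis. Payload 3.9 kg.
Tool frame: the origin (TCP) lies midway between the tips of the shut fingers; the grasp point (between the pads) lies 19 mm behind it; z points along the fingers, y is the line along which they close (so a half turn about z gives the same grasp; the last joint's range is limited). The gripper opens to 85 mm and grips with 20 to 120 N. Pads are 22 mm wide; open, the fingers measure 114 mm over their backs; the gripper's body (76 mm by 85 mm) begins 54 mm behind the grasp point. The pads swing forward as they close: fully open they stand 13 mm farther back than shut.
Start: joints at [64.4, 14.897, -7.913, 67.191, 0, 90], TCP at [0.227, 0.473, 0.231] pointing down, gripper open.
Joint ranges: [-159.42, 159.42], [-47.68, 98.78], [-73.54, 78.23], [-108.79, 121.32], [-90, 84.71], [-180, 180]. Speed limits (degrees/s): [147.25, 147.25, 180, 180, 180, 180].

## Interface

Orientations are given as a 3x3 rotation matrix whose columns are the frame's x, y, z axes.
In Python, from station import robot gives the robot as it stands.
- The arm moves only by the shell command python3 -m pendant 'ROWS' [OPENING] [FORCE]. ROWS is JSON, a list of rows, each a list of 2 entries, a list of its own where there are three numbers: the shift along the tool's x, y, z each as a share of 0.25 m, from -1 to 1, then the turn about the tool's z as a share of 180 degrees, from -1 to 1. In form: [[[x, y, z], roll], ...]. A call has 1 to 10 rows; each row shifts and turns the commanded pose from where the row before left it, along the tool's axes as they then stand; what a row does not reach is not made up. A row lasts 1/12 s, in which the tool goes at most 41.7 mm and 7.16 degrees, less where a joint would pass 70% of its speed; a pose out of reach is approached as far as the arm can. A call with a number of a shift or a turn outside -1 to 1 is refused whole. A call with a gripper value outside its range is refused whole. OPENING is the closure, from 0 (fully open) to 1 (shut), set as the call begins (- or left out, the last holds). The fingers move at their own pace and stop on an object; FORCE is the grip in N (left out, the last holds). Time passes only in rows, so rows that do not move let the fingers close. It gives the time, the measured TCP pose, the force, the opening and the grip force at its end, in the units of the state.
- robot.get_state(): the state, without advancing time (a new reading comes with each control period).
- robot.get_image(name): name is "scene" or "top" or "wrist"; returns the picture (400x640x3 uint8, red, green, blue); there is no depth.
- robot.get_calibration(name): a dict with "mtx" (3x3 intrinsics, pixels), "extrinsics" (4x4, takes a point from camera to world coordinates). Camera axes: x right, y down, z forward; pixel columns grow to the right and rows downward; lengths in m; the calibration is good to about 2 mm. A picture is of the moment at which its call begins: read the wrist's pose just before it. get_calibration takes no time and is no camera call; for the wrist camera it gives the pose at the moment of the call.
- robot.sign_off(): hands the job in; it is judged then, once.
The state is a dict: "time": time; "qpos": joint angles; "qvel": joint speeds; "effort": joint torques, N m; "tool_pos": TCP position; "orientation": TCP orientation; "contact_force": force on the tool from outside, world axes, zero at the start; "moment": the same for the moment, N m; "gripper_width": opening from 0.0 (shut) to 1.0 (fully open); "grasp_force": force on a finger pad.
Only numpy, scipy, OpenCV 4.12 (cv2) and the standard library are available. Lean on these libraries where they do the work, as an engineer would, in place of code of your own. Each camera call takes 0.05 s, during which the arm holds its last target. There are 200 camera calls.

## Working session

There is one attempt and no reset: what is moved stays moved. The work goes in short steps, Python scripts to look and compute and a shell command to move; the robot and the scene stay as the last step left them, time stands still between calls to the robot, and variables do not carry over. Pictures are saved under pics/ and viewed, at most 10 in all, crops included, and the job is handed in when it is done.

```bash
ls; mkdir -p pics; python3 - <<'E'
from station import robot
import cv2,json
s=robot.get_state(); print(s)
for n in ("top","scene"):
    im=robot.get_image(n); cv2.imwrite(f"pics/{n}0.png",im[:,:,::-1]); c=robot.get_calibration(n); print(n,c)
E
```

```text
pics
{'time': 0.0, 'qpos': array([ 6.44000907e+01,  1.49331208e+01, -7.98778721e+00,  6.71924972e+01,
        1.70815752e-03,  8.99997001e+01]), 'qvel': array([-0.05694435, -0.08485681, -0.00144481,  0.01583413,  0.04972003,
       -0.02262994]), 'effort': array([-8.95787580e-04, -4.05679142e+01,  2.53923976e+01,  1.87668350e-02,
        9.28952932e-05,  8.70114008e-06]), 'tool_pos': array([0.22652544, 0.47281909, 0.23047546]), 'orientation': array([[-9.01835446e-01,  4.32078754e-01, -8.82107492e-04],
       [ 4.32079654e-01,  9.01833706e-01, -1.77210980e-03],
       [ 2.98232739e-05, -1.97929213e-03, -9.99998041e-01]]), 'contact_force': array([-1.2672378 , -0.85303682,  0.32800565]), 'moment': array([ 0.01480535, -0.00615483,  0.00150378]), 'grasp_force': 0.0, 'gripper_width': 1.0015977016173951}
top {'mtx': array([[459.0933883 ,   0.        , 323.11219468],
       [  0.        , 459.0933883 , 196.75976434],
       [  0.        ,   0.        ,   1.        ]]), 'extrinsics': array([[-0.02882856, -0.9825034 ,  0.18399995,  0.41380304],
       [-0.99952459,  0.02632112, -0.01605577,  0.07203593],
       [ 0.01093176, -0.18437534, -0.98279511,  1.15414777],
       [ 0.        ,  0.        ,  0.        ,  1.        ]])}
scene {'mtx': array([[460.56773385,   0.        , 323.63335382],
       [  0.        , 460.56773385, 201.61724701],
       [  0.        ,   0.        ,   1.        ]]), 'extrinsics': array([[-0.8369815 ,  0.33275518, -0.43443752,  1.07482345],
       [ 0.54722795,  0.50620988, -0.66655317,  0.75145638],
       [-0.00188246, -0.79562903, -0.60578124,  0.70413379],
       [ 0.        ,  0.        ,  0.        ,  1.        ]])}
```

View pics/top0.png

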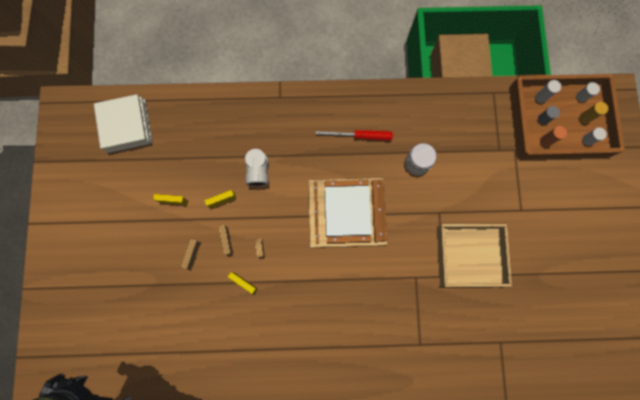

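View pics/scene0.png

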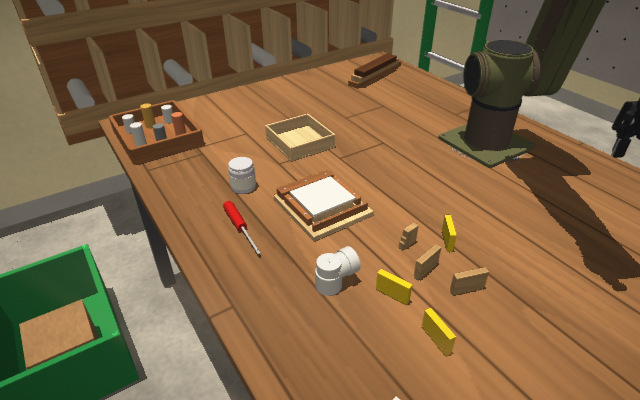

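The top view shows the brown spacers at about (190,254) and (225,240), and the snapped one at (260,248). The three yellow bars are look-alikes. The board is at (347,212), with the thin batten to the left of the tile and the thick one to the right. The scrap box is at (475,255). Next I'll enlarge the view and measure.

```bash
cat > h.py <<'E'
import numpy as np,cv2
from station import robot
def ray(c,uv,z):
    K,E=c["mtx"],c["extrinsics"]
    d=E[:3,:3]@np.linalg.solve(K,[uv[0],uv[1],1.]); o=E[:3,3]
    return o+d*(z-o[2])/d[2]
def proj(c,p):
    E=c["extrinsics"]; q=c["mtx"]@(E[:3,:3].T@(np.array(p)-E[:3,3])); return q[:2]/q[2]
E
python3 - <<'E'
from h import *
im=cv2.imread("pics/top0.png"); c=robot.get_calibration("top")
a=cv2.resize(im[215:280,170:280],None,fx=5,fy=5,interpolation=cv2.INTER_CUBIC)
b=cv2.resize(im[170:255,300:395],None,fx=5,fy=5,interpolation=cv2.INTER_CUBIC)
h=max(a.shape[0],b.shape[0]); 
cv2.imwrite("pics/spc.png",a); cv2.imwrite("pics/brd.png",b)
for n,uv,z in [("s1",(190,254),.04),("s2",(225,240),.04),("sn",(260,248),.04),("board",(347,212),.035),("box",(475,255),.02)]: print(n,ray(c,uv,z).round(3))
# tile mask
hsv=cv2.cvtColor(im,cv2.COLOR_BGR2HSV); m=((hsv[...,1]<50)&(hsv[...,2]>150)).astype(np.uint8); m[:175]=0;m[250:]=0;m[:,:310]=0;m[:,395:]=0
k=max(cv2.findContours(m,0,2)[0],key=cv2.contourArea)
P=np.array([ray(c,p[0],.041)[:2] for p in k],np.float32); print("tile",cv2.minAreaRect(P))
E
```

```text
s1 [0.491 0.378 0.04 ]
s2 [0.522 0.294 0.04 ]
sn [0.501 0.21  0.04 ]
board [ 0.584 -0.004  0.035]
box [ 0.47  -0.316  0.02 ]
tile ((0.5870489478111267, -0.004993800073862076), (0.12154605984687805, 0.11094696819782257), 0.10033201426267624)
```

View pics/spc.png

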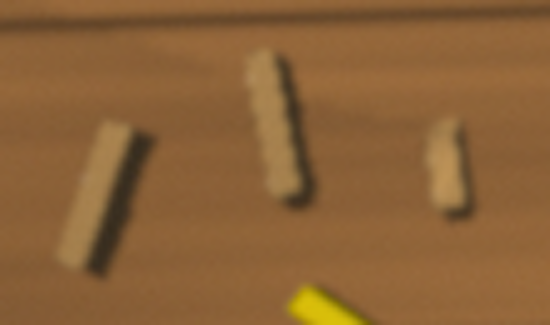

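View pics/brd.png

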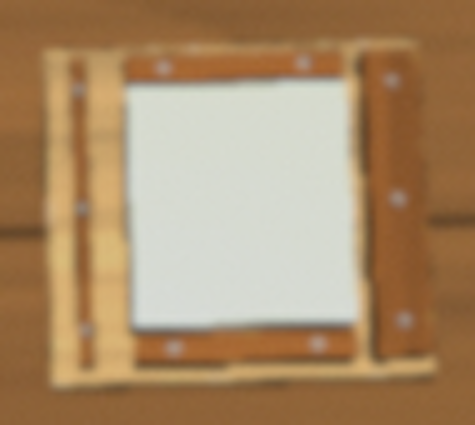

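Closer up, s1 and s2 are full length. The snapped one is at crop (448,165), with its ragged, lower end at the top, facing world +x. The thin batten and the wide gap are on the board's +y side (image left). Next: the exact spacer axes.

```bash
python3 - <<'E'
from h import *
im=cv2.imread("pics/top0.png"); c=robot.get_calibration("top")
# crop top-outline quads from view
Q={"s1":[(103,123),(133,126),(86,268),(57,260)],"s2":[(248,58),(277,52),(301,190),(272,198)],"sn36":[(431,150),(464,150),(464,210),(435,210)]}
for n,q in Q.items():
    P=np.array([ray(c,(u/5+170,v/5+215),.05)[:2] for u,v in q]); 
    a=(P[0]+P[1]-P[2]-P[3])/2; print(n,P.mean(0).round(4),"len",np.hypot(*a).round(3),"ang",np.degrees(np.arctan2(a[1],a[0])).round(1))
bx=[ray(c,p,.045) for p in [(441,226),(508,225),(510,286),(442,288)]]; print("box",np.round(bx,3))
print(ray(c,(242,283),.05),ray(c,(220,199),.05))
w=robot.get_calibration("wrist"); s=robot.get_state(); R=s["orientation"]
print("wristcam in tool",(R.T@(w["extrinsics"][:3,3]-s["tool_pos"])).round(3),(R.T@w["extrinsics"][:3,:3]).round(2),w["mtx"][0,0])
print(robot.get_state()["time"])
E
```

```text
s1 [0.4909 0.3777] len 0.069 ang -17.3
s2 [0.5218 0.2926] len 0.068 ang 10.3
sn36 [0.4927 0.2093] len 0.029 ang 1.7
box [[ 0.541 -0.231  0.045]
 [ 0.539 -0.395  0.045]
 [ 0.393 -0.385  0.045]
 [ 0.393 -0.222  0.045]]
[0.41871099 0.25128393 0.05      ] [0.62170114 0.30555731 0.05      ]
wristcam in tool [ 0.081 -0.    -0.142] [[-0.   -0.95 -0.31]
 [ 1.   -0.    0.  ]
 [-0.   -0.31  0.95]] 279.45790520965045
0.1
```

```bash
cat >> h.py <<'E'
def go(x,y,z,ang):
    """total shift in tool axes (units of .25 m, after the turn to ang, the world angle of tool x) and total roll (units of 180)"""
    s=robot.get_state(); R=s["orientation"]; a0=np.degrees(np.arctan2(R[1,0],R[0,0]))
    da=(ang-a0+90)%180-90; A=np.radians(a0+da)
    d=np.array([x,y,z])-s["tool_pos"]; X=np.array([np.cos(A),np.sin(A)]); Y=np.array([np.sin(A),-np.cos(A)])
    dist=np.linalg.norm(d)
    print("roll",round(-da/180,4),"rows>=",round(abs(da)/7.16,1),"| shift",np.round([d[:2]@X/.25,d[:2]@Y/.25,-d[2]/.25],4),"rows>=",round(dist/.0417,1), "t",s["time"],"F",s["contact_force"].round(1))
E
python3 -c "
from h import *
go(.49,.225,.2,182)"
python3 -m pendant '[[[0,0,0],-0.0383],[[0,0,0],-0.0383],[[0,0,0],-0.0383],[[0,0,0],-0.0383]]' 0.3; python3 -c "
from h import *
go(.49,.225,.2,182)"
```

```text
roll -0.1533 rows>= 3.9 | shift [-1.0184 -1.0279  0.1223] rows>= 8.7 t 0.1 F [ 0.5 -0.2 -0.2]
time: 0.43
tool_pos: [0.2266, 0.473, 0.2308]
orientation: [[-0.999, -0.04, -0.001], [-0.04, 0.999, -0.001], [0.001, -0.001, -1.0]]
contact_force: [0.5, 0.7, -0.6]
gripper_width: 0.701
grasp_force: 0.0
roll 0.0018 rows>= 0.0 | shift [-1.0181 -1.0283  0.1231] rows>= 8.7 t 0.4333 F [ 0.5  0.7 -0.6]
```

```bash
python3 -m pendant '[[[-0.1131,-0.1143,0.0137],0],[[-0.1131,-0.1143,0.0137],0],[[-0.1131,-0.1143,0.0137],0],[[-0.1131,-0.1143,0.0137],0],[[-0.1131,-0.1143,0.0137],0],[[-0.1131,-0.1143,0.0137],0],[[-0.1131,-0.1143,0.0137],0],[[-0.1131,-0.1143,0.0137],0],[[-0.1131,-0.1143,0.0137],0],[[0,0,0],0]]'; python3 -m pendant '[[[0,0,0],0],[[0,0,0],0]]'
python3 - <<'E'
from h import *
c=robot.get_calibration("wrist"); im=robot.get_image("wrist")[:,:,::-1]; cv2.imwrite("pics/w1.png",im)
go(.49,.225,.2,182)
for n,p in dict(s1=(.4909,.3777,.05),s2=(.5218,.2926,.05),sn=(.4927,.2093,.05)).items(): print(n,proj(c,p).round())
E
```

```text
time: 1.27
tool_pos: [0.4944, 0.2204, 0.1993]
orientation: [[-1.0, -0.027, 0.002], [-0.027, 1.0, -0.003], [-0.002, -0.003, -1.0]]
contact_force: [0.5, 0.7, 0.4]
gripper_width: 0.705
grasp_force: 0.0
time: 1.43
tool_pos: [0.4894, 0.225, 0.2]
orientation: [[-0.999, -0.034, -0.002], [-0.034, 0.999, -0.0], [0.002, -0.0, -1.0]]
contact_force: [-0.2, -0.7, 0.5]
gripper_width: 0.694
grasp_force: 0.0
roll 0.0001 rows>= 0.0 | shift [-0.0037 -0.0027  0.0008] rows>= 0.0 t 1.4833 F [ 0.6 -0.1  0.3]
s1 [459. 194.]
s2 [378. 218.]
sn [304. 191.]
```

View pics/w1.png

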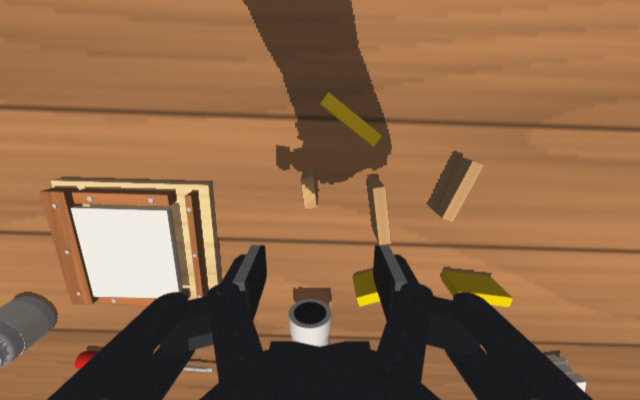

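The wrist view has the snapped spacer at about (310,190), partly shadowed by the arm, and the projected top-camera estimate (304,191) agrees. s2 is at (380,212) and s1 at (462,190). One crop for precision.

```bash
python3 - <<'E'
import cv2
im=cv2.imread("pics/w1.png")[140:260,290:400]
cv2.imwrite("pics/w1c.png",cv2.convertScaleAbs(cv2.resize(im,None,fx=5,fy=5,interpolation=cv2.INTER_NEAREST),alpha=1.5,beta=10))
E
```

```text
(no output)
```

View pics/w1c.png

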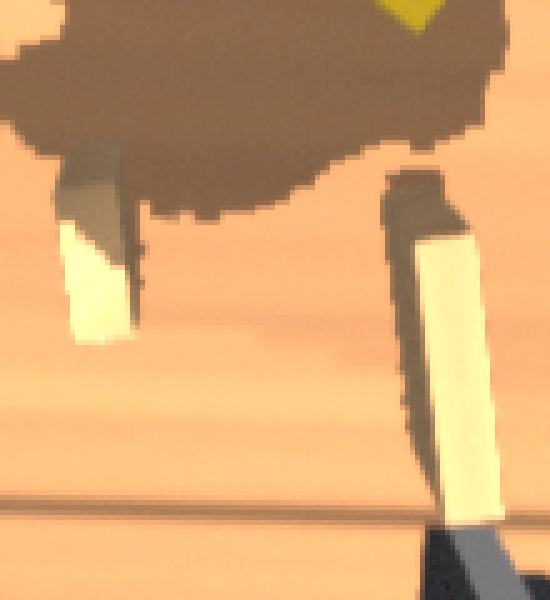

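```bash
python3 - <<'E'
from h import *
c=robot.get_calibration("wrist")
Q={"s2":[(442,523),(503,520),(475,236),(415,237)],"sn":[(73,342),(135,338),(117,185),(58,187)]}
for n,q in Q.items():
    P=np.array([ray(c,(u/5+290,v/5+140),.05)[:2] for u,v in q]); 
    a=(P[0]+P[1]-P[2]-P[3])/2; w=(P[1]+P[2]-P[0]-P[3])/2; print(n,P.round(4).tolist(),P.mean(0).round(4),"len",np.hypot(*a).round(3),"w",np.hypot(*w).round(3),"ang",np.degrees(np.arctan2(a[1],a[0])).round(1))
go(.491,.211,.2,182); go(.491,.211,.02,180)
E
```

```text
s2 [[0.5543, 0.2971], [0.553, 0.3111], [0.4854, 0.2973], [0.4861, 0.2844]] [0.5197 0.2975] len 0.069 w 0.014 ang 11.0
sn [[0.5128, 0.2108], [0.5114, 0.2245], [0.4768, 0.2195], [0.4777, 0.2069]] [0.4947 0.2155] len 0.035 w 0.013 ang 7.2
roll 0.0001 rows>= 0.0 | shift [-0.0057 -0.0588  0.0008] rows>= 0.4 t 1.4833 F [ 0.6 -0.1  0.3]
roll 0.0112 rows>= 0.3 | shift [-0.0078 -0.0585  0.7208] rows>= 4.3 t 1.4833 F [ 0.6 -0.1  0.3]
```

Wrist-view sizes (69×14 and 35×13 mm) match the spec, and positions agree with the top camera to within 5 mm. Now I'll grasp the snapped piece.

```bash
python3 -c "
from h import *
go(.493,.2135,.013,186)"
```

```text
roll -0.0221 rows>= 0.6 | shift [-0.0106 -0.0499  0.7488] rows>= 4.5 t 1.4833 F [ 0.6 -0.1  0.3]
```

```bash
python3 -m pendant '[[[-0.0106,-0.0499,0.06],-0.022],[[0,0,0.14],0],[[0,0,0.14],0],[[0,0,0.14],0],[[0,0,0.13],0],[[0,0,0.08],0],[[0,0,0.058],0],[[0,0,0],0],[[0,0,0],0]]'
python3 -m pendant '[[[0,0,0],0],[[0,0,0],0],[[0,0,0],0],[[0,0,0],0],[[0,0,0],0],[[0,0,0],0]]' 1 40
```

```text
time: 2.23
tool_pos: [0.4915, 0.2138, 0.0132]
orientation: [[-0.994, -0.106, -0.002], [-0.106, 0.994, -0.001], [0.002, -0.0, -1.0]]
contact_force: [-0.6, 0.1, 1.0]
gripper_width: 0.703
grasp_force: 0.0
time: 2.73
tool_pos: [0.4941, 0.2134, 0.0148]
orientation: [[-0.995, -0.103, 0.002], [-0.103, 0.995, 0.001], [-0.002, 0.001, -1.0]]
contact_force: [-0.6, -0.5, 7.0]
gripper_width: 0.161
grasp_force: 40.4
```

```bash
python3 -m pendant '[[[0,0,-0.08],0],[[0,0,-0.15],0],[[0,0,-0.15],0],[[0,0,-0.1],0],[[0,0,0],0]]'; python3 -c "
from h import *
go(.467,-.308,.135,186)"
```

```text
time: 3.15
tool_pos: [0.497, 0.2144, 0.1395]
orientation: [[-0.995, -0.103, 0.01], [-0.103, 0.995, 0.004], [-0.01, 0.003, -1.0]]
contact_force: [0.9, 0.7, -0.4]
gripper_width: 0.16
grasp_force: 39.6
roll -0.0004 rows>= 0.0 | shift [ 0.3379 -2.0654  0.0181] rows>= 12.5 t 3.15 F [ 0.9  0.7 -0.4]
```

```bash
python3 -m pendant '[[[0.026,-0.12,0],0],[[0.026,-0.15,0],0],[[0.026,-0.15,0],0],[[0.026,-0.15,0],0],[[0.026,-0.15,0],0],[[0.026,-0.15,0],0],[[0.026,-0.15,0],0],[[0.026,-0.15,0],0],[[0.026,-0.15,0],0],[[0.026,-0.15,0],0]]'
python3 -m pendant '[[[0.026,-0.15,0],0],[[0.026,-0.15,0],0],[[0.026,-0.15,0],0],[[0,-0.12,0],0],[[0,-0.025,0],0],[[0,0,0],0],[[0,0,0],0]]'; python3 -c "
from h import *
go(.467,-.308,.038,186)"
```

```text
time: 3.98
tool_pos: [0.4655, -0.1612, 0.133]
orientation: [[-0.995, -0.103, -0.001], [-0.103, 0.995, 0.0], [0.001, 0.0, -1.0]]
contact_force: [1.7, 0.3, 0.1]
gripper_width: 0.159
grasp_force: 39.6
time: 4.57
tool_pos: [0.4617, -0.3089, 0.1327]
orientation: [[-0.995, -0.103, -0.001], [-0.103, 0.995, 0.002], [0.001, 0.002, -1.0]]
contact_force: [0.3, 1.2, -0.8]
gripper_width: 0.161
grasp_force: 39.6
roll -0.0006 rows>= 0.0 | shift [-0.0214  0.0014  0.379 ] rows>= 2.3 t 4.5667 F [ 0.3  1.2 -0.8]
```

```bash
python3 -m pendant '[[[-0.02,0,0.1],0],[[0,0,0.12],0],[[0,0,0.1],0],[[0,0,0.05],0],[[0,0,0],0],[[0,0,0],0]]'
python3 -m pendant '[[[0,0,0],0],[[0,0,0],0],[[0,0,0],0],[[0,0,0],0],[[0,0,0],0]]' 0.3
python3 -m pendant '[[[0,0,-0.12],0],[[0,0,-0.15],0],[[0,0,-0.15],0],[[0,0,-0.15],0],[[0,0,-0.1],0],[[0,0,0],0]]'
python3 - <<'E'
from h import *
# view pose over the board: gap
im=robot.get_image("top")[:,:,::-1]; cv2.imwrite("pics/top1.png",im)
cv2.imwrite("pics/box1.png",cv2.resize(im[215:300,170:520],None,fx=2.2,fy=2.2))
go(.58,.035,.2,180)
E
```

```text
time: 5.07
tool_pos: [0.4667, -0.3068, 0.0404]
orientation: [[-0.994, -0.105, -0.002], [-0.105, 0.994, 0.002], [0.002, 0.002, -1.0]]
contact_force: [0.0, 0.1, -0.9]
gripper_width: 0.158
grasp_force: 39.6
time: 5.48
tool_pos: [0.4679, -0.3092, 0.0418]
orientation: [[-0.995, -0.103, 0.001], [-0.103, 0.995, -0.001], [-0.001, -0.001, -1.0]]
contact_force: [-0.4, 0.3, -0.8]
gripper_width: 0.702
grasp_force: 0.0
time: 5.98
tool_pos: [0.4706, -0.3111, 0.2153]
orientation: [[-0.995, -0.103, 0.01], [-0.103, 0.995, -0.007], [-0.009, -0.008, -1.0]]
contact_force: [0.9, -0.7, -0.1]
gripper_width: 0.703
grasp_force: 0.0
roll 0.0329 rows>= 0.8 | shift [-0.4421  1.3814  0.0493] rows>= 8.7 t 6.0333 F [ 0.3 -0.4 -0.4]
```

View pics/box1.png

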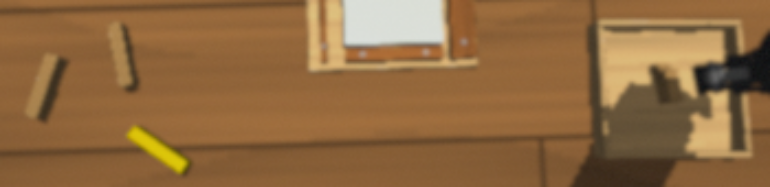

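The snapped piece is in the box at crop (665,85). Next I'll look at the gap with the wrist camera.

```bash
python3 -m pendant '[[[-0.05,0.1,0],0.033],[[-0.05,0.15,0],0],[[-0.05,0.15,0],0],[[-0.05,0.15,0],0],[[-0.05,0.15,0],0],[[-0.05,0.15,0],0],[[-0.05,0.15,0],0],[[-0.05,0.15,0],0],[[-0.05,0.15,0],0],[[-0.05,0.15,0],0]]'
python3 -m pendant '[[[-0.04,0.08,0.05],0],[[0,0,0],0],[[0,0,0],0],[[0,0,0],0],[[0,0,0],0]]'
python3 - <<'E'
from h import *
print(robot.get_state()["tool_pos"])
c=robot.get_calibration("wrist"); im=robot.get_image("wrist")[:,:,::-1]; cv2.imwrite("pics/w2.png",im)
np.save("w2.npy",c["extrinsics"])
for p in [(.587,-.005,.041),(.587,.0595,.015)]: print(proj(c,p).round())
E
```

```text
time: 6.87
tool_pos: [0.5891, 0.0566, 0.2068]
orientation: [[-1.0, 0.0, -0.003], [0.0, 1.0, -0.0], [0.003, -0.0, -1.0]]
contact_force: [-0.2, -1.0, -0.2]
gripper_width: 0.7
grasp_force: 0.0
time: 7.28
tool_pos: [0.5991, 0.0736, 0.1957]
orientation: [[-1.0, 0.002, -0.001], [0.002, 1.0, -0.001], [0.001, -0.001, -1.0]]
contact_force: [0.1, -0.5, 0.5]
gripper_width: 0.701
grasp_force: 0.0
[0.59910076 0.07355292 0.19566521]
[246. 177.]
[307. 171.]
```

View pics/w2.png

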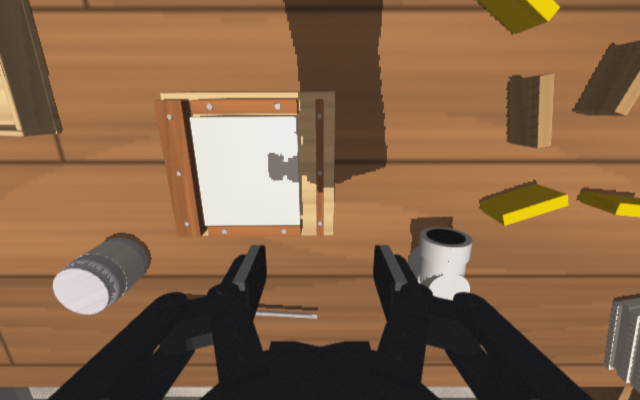

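The wrist view shows the tile at corners (191,116), (299,115), (300,226) and (203,226). The thin batten is at columns 316–323, with the wide gap between it and the tile. Sub-pixel edges next.

```bash
python3 - <<'E'
from h import *
im=cv2.imread("pics/w2.png"); c=robot.get_calibration("wrist"); c["extrinsics"]=np.load("w2.npy")
hsv=cv2.cvtColor(im,cv2.COLOR_BGR2HSV)
m=(hsv[...,1]<45).astype(np.uint8)*255; m[:105]=0;m[232:]=0;m[:,:180]=0;m[:,312:]=0
m=cv2.morphologyEx(m,cv2.MORPH_CLOSE,np.ones((5,5)));m=cv2.morphologyEx(m,cv2.MORPH_OPEN,np.ones((9,9)))
k=max(cv2.findContours(m,0,2)[0],key=cv2.contourArea); q=cv2.boxPoints(cv2.minAreaRect(k)); print(cv2.boundingRect(k))
P=np.array([ray(c,p[0]+.0,.041)[:2] for p in k],np.float32); print("tile",cv2.minAreaRect(P))
rows=[r for r in range(122,222,8)]
E=[];B=[]
g=im[...,2].astype(int)
for r in rows:
    t=np.where(m[r]>0)[0]; E.append(ray(c,(t[-1]+.5,r),.041)[:2])
for r in (130,145,200,215): print(r,g[r,294:330].tolist())
E=np.array(E); print("edge y",E[:,1].round(4), "angle",np.degrees(np.polyfit(E[:,0],E[:,1],1)[0]).round(2))
E
```

```text
(190, 116, 110, 110)
tile ((0.5838549137115479, -0.003603428602218628), (0.1192658320069313, 0.11052467674016953), 0.5243192315101624)
130 [235, 230, 144, 99, 117, 118, 120, 119, 119, 120, 118, 119, 118, 119, 119, 119, 119, 119, 119, 120, 119, 112, 86, 83, 83, 82, 81, 78, 83, 94, 115, 119, 119, 120, 119, 120]
145 [237, 237, 235, 217, 130, 118, 125, 148, 147, 123, 120, 121, 119, 120, 121, 121, 121, 121, 120, 122, 120, 117, 85, 83, 83, 81, 82, 79, 82, 95, 119, 122, 122, 122, 121, 121]
200 [237, 237, 236, 236, 232, 137, 103, 123, 203, 216, 216, 216, 217, 216, 216, 216, 217, 217, 217, 216, 216, 212, 163, 163, 160, 159, 163, 171, 175, 170, 213, 216, 216, 216, 216, 216]
215 [236, 236, 237, 236, 236, 221, 158, 186, 197, 230, 233, 232, 233, 233, 232, 232, 233, 232, 232, 232, 232, 230, 199, 162, 162, 166, 169, 173, 178, 185, 229, 232, 232, 232, 232, 232]
edge y [0.0509 0.0517 0.0515 0.0513 0.051  0.0508 0.0517 0.0515 0.0523 0.0521
 0.0519 0.0517 0.0514] angle 0.39
```

```bash
python3 -c "
from h import *
c=robot.get_calibration('wrist')
for r in (130,215): print(ray(c,(315.8,r),.035),'want y .0704')
go(.5207,.295,.1,190.8)"
```

```text
[0.5387917  0.07041554 0.035     ] want y .0704
[0.63456157 0.06983468 0.035     ] want y .0704
roll -0.0606 rows>= 1.5 | shift [0.1428 0.9295 0.384 ] rows>= 6.1 t 7.3333 F [-0.2  0.9  0.4]
```

```bash
python3 -m pendant '[[[0,0,0],-0.0303],[[0,0,0],-0.0303],[[0.0204,0.1328,0.0549],0],[[0.0204,0.1328,0.0549],0],[[0.0204,0.1328,0.0549],0],[[0.0204,0.1328,0.0549],0],[[0.0204,0.1328,0.0549],0],[[0.0204,0.1328,0.0549],0],[[0.0204,0.1328,0.0549],0],[[0,0,0],0]]'; python3 -m pendant '[[[0,0,0],0],[[0,0,0],0]]'; python3 -c "
from h import *
go(.5207,.295,.027,190.8)"
```

```text
time: 8.17
tool_pos: [0.5176, 0.2994, 0.0977]
orientation: [[-0.981, -0.193, -0.004], [-0.193, 0.981, 0.001], [0.004, 0.002, -1.0]]
contact_force: [-0.4, -0.3, -0.2]
gripper_width: 0.698
grasp_force: 0.0
time: 8.33
tool_pos: [0.5212, 0.2953, 0.1004]
orientation: [[-0.982, -0.188, 0.001], [-0.188, 0.982, -0.0], [-0.001, -0.001, -1.0]]
contact_force: [-0.1, 0.5, -0.2]
gripper_width: 0.699
grasp_force: 0.0
roll 0.0003 rows>= 0.0 | shift [ 0.0022 -0.0006  0.2936] rows>= 1.8 t 8.3333 F [-0.1  0.5 -0.2]
```

```bash
python3 -m pendant '[[[0,0,0.1],0],[[0,0,0.12],0],[[0,0,0.0736],0],[[0,0,0],0],[[0,0,0],0]]'
python3 -m pendant '[[[0,0,0],0],[[0,0,0],0],[[0,0,0],0],[[0,0,0],0],[[0,0,0],0],[[0,0,0],0],[[0,0,0],0]]' 1 60; python3 -c "
from h import *
go(.521,.295,.027,190.8)"
```

```text
time: 8.75
tool_pos: [0.521, 0.2944, 0.0265]
orientation: [[-0.982, -0.187, -0.001], [-0.187, 0.982, -0.001], [0.001, -0.001, -1.0]]
contact_force: [-0.5, -0.5, 1.7]
gripper_width: 0.703
grasp_force: 0.0
time: 9.33
tool_pos: [0.522, 0.2968, 0.0281]
orientation: [[-0.982, -0.189, 0.003], [-0.189, 0.982, 0.001], [-0.003, 0.0, -1.0]]
contact_force: [-1.3, -0.7, 6.9]
gripper_width: 0.151
grasp_force: 59.2
roll 0.0006 rows>= 0.0 | shift [ 0.0051 -0.0064  0.0043] rows>= 0.1 t 9.3333 F [-1.3 -0.7  6.9]
```

```bash
python3 -m pendant '[[[0,0,-0.08],0],[[0,0,-0.14],0],[[0,0,-0.14],0],[[0,0,-0.06],0],[[0,0,0],0.0289],[[0,0,0],0.0289],[[0,0,0],0],[[0,0,0],0]]'; python3 -c "
from h import *
go(.584,.061,.13,180.4)"
```

```text
time: 10.0
tool_pos: [0.5205, 0.2962, 0.1315]
orientation: [[-1.0, -0.011, -0.0], [-0.011, 1.0, -0.0], [0.0, -0.0, -1.0]]
contact_force: [-0.9, -0.5, 0.4]
gripper_width: 0.153
grasp_force: 58.4
roll 0.0014 rows>= 0.0 | shift [-0.2475 -0.9427  0.006 ] rows>= 5.8 t 10.0 F [-0.9 -0.5  0.4]
```

```bash
python3 -m pendant '[[[-0.031,-0.1178,0],0.0014],[[-0.031,-0.1178,0],0],[[-0.031,-0.1178,0],0],[[-0.031,-0.1178,0],0],[[-0.031,-0.1178,0],0],[[-0.031,-0.1178,0],0],[[-0.031,-0.1178,0],0],[[-0.031,-0.1178,0],0],[[0,0,0.1],0],[[0,0,0.1],0]]'; python3 -m pendant '[[[0,0,0],0],[[0,0,0],0],[[0,0,0],0],[[0,0,0],0]]'; python3 - <<'E'
from h import *
go(.584,.061,.08,180.4)
c=robot.get_calibration("wrist"); im=robot.get_image("wrist")[:,:,::-1]; cv2.imwrite("pics/w3.png",im); np.save("w3.npy",c["extrinsics"])
cv2.imwrite("pics/w3c.png",cv2.resize(im[60:300,220:420],None,fx=2.5,fy=2.5,interpolation=cv2.INTER_CUBIC))
E
```

```text
time: 10.83
tool_pos: [0.5861, 0.0591, 0.0822]
orientation: [[-1.0, -0.003, 0.004], [-0.003, 1.0, 0.0], [-0.004, 0.0, -1.0]]
contact_force: [-0.2, -0.0, -0.4]
gripper_width: 0.15
grasp_force: 58.6
time: 11.17
tool_pos: [0.585, 0.0615, 0.0829]
orientation: [[-1.0, -0.006, 0.002], [-0.006, 1.0, 0.0], [-0.002, 0.0, -1.0]]
contact_force: [0.1, -0.1, -0.2]
gripper_width: 0.15
grasp_force: 58.6
roll -0.0004 rows>= 0.0 | shift [ 0.004  -0.0021  0.0117] rows>= 0.1 t 11.1667 F [ 0.1 -0.1 -0.2]
```

View pics/w3c.png

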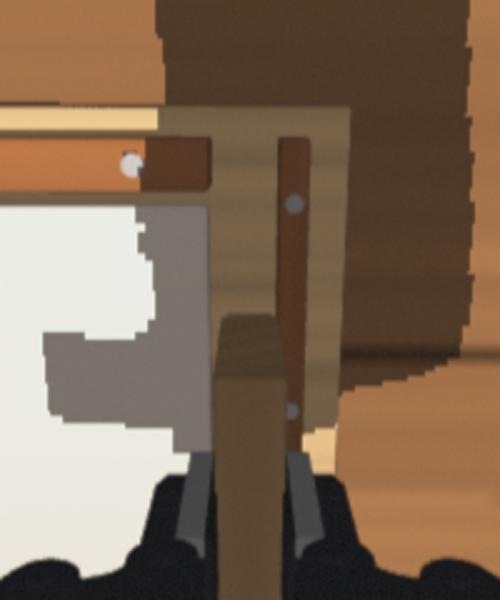

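The spacer hangs above the gap. Its near bottom edge is at crop columns 222–278 (row 315), the tile edge is at 210 and the batten edge at 276. Checking the y alignment.

```bash
python3 - <<'E'
from h import *
c=robot.get_calibration("wrist"); c["extrinsics"]=np.load("w3.npy")
f=lambda u,v,z: ray(c,(220+u/2.5,60+v/2.5),z).round(4)
print("bottom",f(222,315,.055),f(279,315,.055),"top face edge",f(217,375,.105),f(287,375,.105))
print("tile",f(209,230,.041),f(210.5,420,.041)); print("batten",f(278,150,.035),f(275,300,.035),f(285,440,.035))
E
```

```text
bottom [0.5497 0.0553 0.055 ] [0.5497 0.0696 0.055 ] top face edge [0.5474 0.0562 0.105 ] [0.5474 0.0689 0.105 ]
tile [0.5306 0.0515 0.041 ] [0.5846 0.0513 0.041 ]
batten [0.5106 0.0695 0.035 ] [0.5508 0.0694 0.035 ] [0.5936 0.0731 0.035 ]
```

```bash
python3 -m pendant '[[[0,-0.006,0],0],[[0,0,0.03],0],[[0,0,0.03],0],[[0,0,0.02],0],[[0,0,0.02],0],[[0,0,0],0],[[0,0,0],0],[[0,0,0],0]]';python3 -m pendant '[[[0,0,0.015],0],[[0,0,0.015],0],[[0,0,0.01],0],[[0,0,0],0],[[0,0,0],0]]'
```

```text
time: 11.88
tool_pos: [0.5839, 0.0594, 0.0564]
orientation: [[-1.0, -0.004, -0.0], [-0.004, 1.0, -0.0], [0.0, -0.0, -1.0]]
contact_force: [0.9, 0.4, -1.1]
gripper_width: 0.153
grasp_force: 58.6
time: 12.3
tool_pos: [0.5837, 0.0594, 0.0462]
orientation: [[-1.0, -0.004, -0.001], [-0.004, 1.0, -0.0], [0.001, -0.0, -1.0]]
contact_force: [-0.3, 0.1, -0.9]
gripper_width: 0.148
grasp_force: 58.6
```

Sliding in with no contact force. Last few millimetres.

```bash
python3 -m pendant '[[[0,0,0.006],0],[[0,0,0.006],0],[[0,0,0],0],[[0,0,0],0]]';python3 -m pendant '[[[0,0,0.004],0],[[0,0,0],0],[[0,0,0],0]]'
```

```text
time: 12.63
tool_pos: [0.5839, 0.0594, 0.0434]
orientation: [[-1.0, -0.004, -0.0], [-0.004, 1.0, -0.0], [0.0, -0.0, -1.0]]
contact_force: [0.6, 0.2, -0.3]
gripper_width: 0.148
grasp_force: 58.6
time: 12.88
tool_pos: [0.584, 0.0594, 0.0431]
orientation: [[-1.0, -0.004, 0.0], [-0.004, 1.0, 0.0], [-0.0, 0.0, -1.0]]
contact_force: [-2.6, -0.7, 3.7]
gripper_width: 0.146
grasp_force: 59.2
```

Seated on the base: force 3.7 N at TCP 0.043, as predicted. Release and rise.

```bash
python3 -m pendant '[[[0,0,0],0],[[0,0,0],0],[[0,0,0],0],[[0,0,0],0]]' 0.55; python3 -m pendant '[[[0,0,-0.05],0],[[0,0,-0.08],0],[[0,0,-0.1],0],[[0,0,-0.1],0],[[0,0,-0.06],0],[[0,0,0],0],[[0,0,0],0]]'
python3 - <<'E'
from h import *
c=robot.get_calibration("wrist"); im=robot.get_image("wrist")[:,:,::-1]; np.save("w4.npy",c["extrinsics"])
cv2.imwrite("pics/w4c.png",cv2.resize(im[60:300,180:420],None,fx=2.5,fy=2.5,interpolation=cv2.INTER_CUBIC))
go(.584,-.015,.06,180.4)
for p in [(.549,.061,.065),(.619,.061,.065)]: print((proj(c,p)-[180,60])*2.5)
E
```

```text
time: 13.22
tool_pos: [0.5839, 0.0594, 0.0423]
orientation: [[-1.0, -0.004, -0.0], [-0.004, 1.0, -0.0], [0.0, -0.0, -1.0]]
contact_force: [1.0, 0.2, -0.2]
gripper_width: 0.45
grasp_force: 0.0
time: 13.8
tool_pos: [0.5847, 0.0595, 0.1407]
orientation: [[-1.0, -0.004, 0.002], [-0.004, 1.0, 0.0], [-0.002, 0.0, -1.0]]
contact_force: [-0.1, 0.3, -0.8]
gripper_width: 0.448
grasp_force: 0.0
roll -0.0008 rows>= 0.0 | shift [ 0.001  -0.2976  0.318 ] rows>= 2.6 t 13.85 F [-1.1 -0.5 -1.2]
[351.52125592 273.94541077]
[350.4222713  472.51237901]
```

View pics/w4c.png

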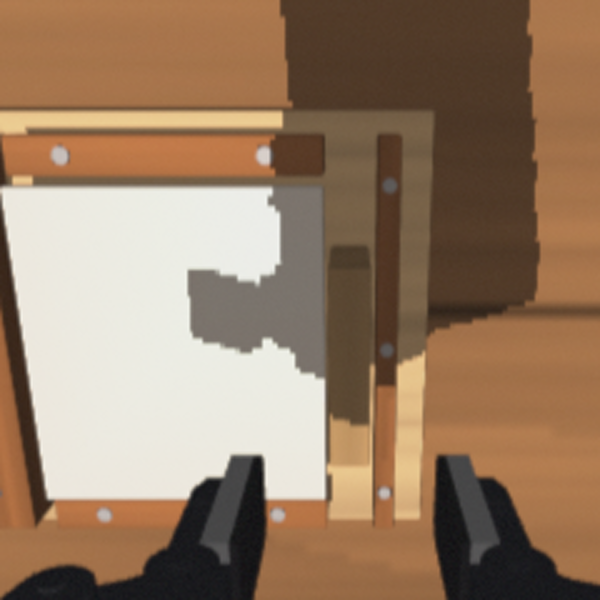

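The spacer stands in the gap at crop rows 270–465, where the projection puts it. Now I'll shut the fingers and press the tile at its centre.

```bash
python3 -m pendant '[[[0,-0.128,0],0],[[0,-0.128,0],0],[[0,0,0.1],0],[[0,0,0.1],0],[[0,0,0.1],0],[[0,0,0.04],0],[[0,0,0],0],[[0,0,0],0],[[0,0,0],0]]' 1 40; python3 -m pendant '[[[0,0,0.02],0],[[0,0,0.01],0],[[0,0,0],0],[[0,0,0],0],[[0,0,0],0]]'
```

```text
time: 14.6
tool_pos: [0.585, -0.0044, 0.0558]
orientation: [[-1.0, -0.005, 0.001], [-0.005, 1.0, -0.0], [-0.001, -0.0, -1.0]]
contact_force: [0.4, 0.2, -0.1]
gripper_width: 0.0
grasp_force: 0.0
time: 15.02
tool_pos: [0.5844, -0.0045, 0.0478]
orientation: [[-1.0, -0.004, 0.001], [-0.004, 1.0, -0.0], [-0.001, -0.0, -1.0]]
contact_force: [0.5, -1.0, -0.3]
gripper_width: 0.0
grasp_force: 0.0
```

```bash
python3 -m pendant '[[[0,0,0.016],0],[[0,0,0.016],0],[[0,0,0],0],[[0,0,0],0],[[0,0,0],0]]'; python3 -m pendant '[[[0,0,0.008],0],[[0,0,0.008],0],[[0,0,0],0],[[0,0,0],0],[[0,0,0],0]]'
```

```text
time: 15.43
tool_pos: [0.5847, -0.0046, 0.0399]
orientation: [[-1.0, -0.004, 0.001], [-0.004, 1.0, -0.0], [-0.001, -0.0, -1.0]]
contact_force: [0.6, 1.3, 3.3]
gripper_width: 0.002
grasp_force: 1.6
time: 15.85
tool_pos: [0.5846, -0.0046, 0.0358]
orientation: [[-1.0, -0.004, 0.001], [-0.004, 1.0, 0.0], [-0.001, 0.0, -1.0]]
contact_force: [1.0, -0.9, 5.7]
gripper_width: 0.002
grasp_force: 2.6
```

Nearly at the stop, so I'll press about 2 mm more to bottom it out.

```bash
python3 -m pendant '[[[0,0,0.006],0],[[0,0,0],0],[[0,0,0],0],[[0,0,0],0],[[0,0,0],0]]'; python3 -m pendant '[[[0,0,0.003],0],[[0,0,0],0],[[0,0,0],0],[[0,0,0],0],[[0,0,0],0]]'
```

```text
time: 16.27
tool_pos: [0.5847, -0.0046, 0.035]
orientation: [[-1.0, -0.004, 0.001], [-0.004, 1.0, 0.0], [-0.001, -0.0, -1.0]]
contact_force: [-2.1, 0.0, 9.6]
gripper_width: -0.001
grasp_force: 4.9
time: 16.68
tool_pos: [0.5847, -0.0046, 0.035]
orientation: [[-1.0, -0.004, 0.002], [-0.004, 1.0, 0.0], [-0.002, 0.0, -1.0]]
contact_force: [-2.8, 0.6, 13.9]
gripper_width: -0.002
grasp_force: 7.2
```

The tile is at its stop: z no longer drops while the force rises, with 14 N on it. Handing in.

```bash
python3 -c "
from station import robot
print(robot.sign_off())"
```

```text
the job is handed in; nothing more can be done
None
```

I handed the job in at about 17 s: the snapped spacer is in the scrap box, a sound spacer stands released on the base in the wide gap, and the fingertips hold the tile flush at its stop with about 14 N; the sign-off gave no verdict.

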